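# Set the onion bulbs to root on their jars

## Task

Set up the root-growth experiment: stand each of the four bulbs (three onions and the shallot) upright, root end down, seated and centred in the mouth of the jar that fits it: the biggest bulb on the jar with the widest mouth, the next biggest on the next widest, and so on down to the shallot on the narrowest. Leave the potato and the carrot where they lie, and do not knock over any jar (they are filled with water afterwards).

Things in the scene. Friction and masses are not known exactly. Their poses are not given: they have to be found in the camera images.
- yellow_onion_center (a point): the biggest bulb, a golden-brown onion, short green shoots at its tip; loose, standing on the bench on its flat root end. Round in plan, 64 mm across at its widest, 73 mm tall; this point lies on its axis at its widest height, 30 mm above the root end; z points up to the shoots. Below the widest height it tapers to a flat root end 24 mm across. Seated square in a mouth of 47 mm, this point comes 19 mm above the rim and the root end 11 mm below it. About 130 g
- red_onion_center (a point): the second biggest bulb, a dark purple-red onion, short green shoots at its tip; loose, standing on the bench on its flat root end. Round in plan, 56 mm across at its widest, 67 mm tall; this point lies on its axis at its widest height, 28 mm above the root end; z points up to the shoots. Below the widest height it tapers to a flat root end 21 mm across. Seated square in a mouth of 41 mm, this point comes 18 mm above the rim and the root end 10 mm below it. About 90 g
- white_onion_center (a point): the third biggest bulb, a white onion, short green shoots at its tip; loose, standing on the bench on its flat root end. Round in plan, 46 mm across at its widest, 59 mm tall; this point lies on its axis at its widest height, 26 mm above the root end; z points up to the shoots. Below the widest height it tapers to a flat root end 17 mm across. Seated square in a mouth of 34 mm, this point comes 17 mm above the rim and the root end 9 mm below it. About 55 g
- shallot_center (a point): the smallest bulb, a pinkish shallot, short green shoots at its tip; loose, standing on the bench on its flat root end. Round in plan, 36 mm across at its widest, 53 mm tall; this point lies on its axis at its widest height, 25 mm above the root end; z points up to the shoots. Below the widest height it tapers to a flat root end 14 mm across. Seated square in a mouth of 27 mm, this point comes 16 mm above the rim and the root end 9 mm below it. About 30 g
- amber_jar_mouth (a point): dark amber-brown glass jar with the widest mouth; empty, open, loose, standing upright. Mouth 47 mm across inside with a 3.5 mm wall; 78 mm tall, body 72 mm across below a straight neck 18 mm tall. This point is the centre of the mouth at rim height; z points up along the jar's axis. About 260 g
- white_jar_mouth (a point): white glazed jar with the second widest mouth; empty, open, loose, standing upright. Mouth 41 mm across inside with a 3.5 mm wall; 70 mm tall, body 62 mm across below a straight neck 18 mm tall. This point is the centre of the mouth at rim height; z points up along the jar's axis. About 220 g
- green_jar_mouth (a point): dark green glass jar with the third widest mouth; empty, open, loose, standing upright. Mouth 34 mm across inside with a 3.5 mm wall; 62 mm tall, body 56 mm across below a straight neck 18 mm tall. This point is the centre of the mouth at rim height; z points up along the jar's axis. About 180 g
- blue_jar_mouth (a point): blue plastic jar with the narrowest mouth; empty, open, loose, standing upright. Mouth 27 mm across inside with a 3.5 mm wall; 56 mm tall, body 50 mm across below a straight neck 18 mm tall. This point is the centre of the mouth at rim height; z points up along the jar's axis. About 140 g
- potato: pale brown potato lying on the bench, about 74 x 49 x 47 mm, not to be moved; origin under its middle at bench height, x along its length
- carrot: short orange carrot lying on the bench, 103 mm long with its stalk stubs, at most 29 mm thick, not to be moved; origin under its middle at bench height, x along its length towards the thick end

How it is judged:
By the outcome, as a careful person would: the job done as asked, in the order asked, and still so for the second after the job is handed in, with the robot touching nothing.
It also fails if it takes over 122 s, if anything falls off the work surface, if the arm or the gripper's body presses on something with over 40 N, if the wrist force passes 120 N, or if a joint passes its speed limit or range.

## Robot

A 6-joint arm with a two-finger parallel gripper is mounted at the origin on the work surface. World frame = base frame: x ahead of the robot, y to its left, z up, the work surface at z = 0. Lengths are in mm, angles in rad, forces in N, time in s.
With the tool pointing down it reaches from about 400 to 925 mm from the base axis. Payload 12.5 kg.
Tool frame: the origin (TCP) lies where the fingers leave the gripper's body, on its centre line; the fingertips stand 78 mm ahead of it and the grasp point (between the pads) lies 59 mm ahead of it (env.nose_length is the distance from the TCP to the fingertips, in mm); z points along the fingers, y is the line along which they close (so a half turn about z gives the same grasp; the last joint's range is limited). The gripper opens to 95 mm and grips with 3 to 60 N. Pads are 20 mm wide; open, the fingers measure 119 mm over their backs; the gripper's body (75 mm by 180 mm) begins 59 mm behind the grasp point.
Start: joints at [1.172, 0.491, 1.559, -0, 1.092, -0.106], TCP at [180.376, 598.416, 292.261] pointing down, gripper open.
Joint ranges: [-3.1, 3.1], [-0.84, 2.19], [0.05, 2.79], [-1.13, 4.28], [0.06, 2.93], [-2.69, 2.69]. Speed limits (rad/s): [2.22, 2.22, 2.79, 3.14, 3.14, 3.14].

## Interface

Orientations are given as [roll, pitch, yaw] about the fixed x, y, z axes, in that order (R = Rz(yaw) Ry(pitch) Rx(roll)).
In Python, from cell import env gives the robot as it stands. The module is installed in compiled form; this text tells all that it offers.
- The arm moves only by the tool send_rows, never from a script. Its argument "series" is text: rows parted by semicolons, each of 6 numbers parted by spaces: the shift along the tool's x, y, z as a fraction of full scale, then the turn, a rotation vector about the tool's x, y, z as a fraction of full scale. A call has 1 to 5 rows; each row shifts and turns the commanded pose from where the row before left it, along the tool's axes as they then stand; what a row does not reach is not made up. Full scale, the value 1, is 60 mm for a shift and 10 degrees for a turn. A row lasts 1/8 s, in which the tool goes at most 62.5 mm and 10.7 degrees, less where a joint would pass 70% of its speed; a pose out of reach is approached as far as the arm can. A call with a number of a shift or a turn outside -1 to 1 is refused whole. A call with a gripper value outside its range is refused whole. "fingers" is the opening, from 0 (shut) to 1 (fully open), set as the call begins (left out, the last holds). The fingers move at their own pace and stop on an object; the grip force is fixed at half the most. Time passes only in rows, so rows that do not move let the fingers close. It gives the time, the measured TCP pose, the force, the opening and the grip force at its end, in the units of the state.
- env.state(): the state, without advancing time (a new reading comes with each control period).
- env.read_camera(name): name is "side" or "top" or "wrist"; returns a dict with "color" (384x512x3 uint8, red, green, blue), "z_map" (384x512 float32, mm along the optical axis (not along the pixel's ray), 0 where there is no reading), "fovy" (degrees; the focal length in pixels is half the picture's height over the tangent of half this angle, whatever the lens; pixels are square), "cx", "cy" (the principal point, pixels), "distortion" ([k1, k2, p1, p2, k3] as OpenCV has them; the pictures are not rectified), "R" (3x3) and "t" (3): a world point X has camera coordinates R X + t. Camera axes: x right, y down, z forward; pixel columns grow to the right and rows downward; lengths in mm; the calibration is good to about 2 mm. A picture is of the moment at which its call begins.
- env.job_done(): hands the job in; it is judged then, once.
The state is a dict: "t": time; "joints": joint angles; "qvel": joint speeds; "tau": joint torques, N m; "eef_pos": TCP position; "tcp_rot": TCP orientation; "ft_force": force on the tool from outside, world axes, zero at the start; "moment": the same for the moment, N m; "opening": opening from 0.0 (shut) to 1.0 (fully open); "grip_force": force on a finger pad.
Only numpy, scipy, OpenCV 4.12 (cv2) and the standard library are available. Lean on these libraries where they do the work, as an engineer would, in place of code of your own. Each camera call takes 0.05 s, during which the arm holds its last target. There are 200 camera calls.

## Working session

There is one attempt and no reset: what is moved stays moved. The work goes in short steps, Python scripts to look and compute and a tool call to move; the robot and the scene stay as the last step left them, time stands still between calls to the robot, and variables do not carry over. Pictures are saved under pics/ and viewed, at most 14 in all, crops included, and the job is handed in when it is done.

Besides the shell and the picture viewer there is one more tool, called after "Emit:" as name(argument=value, ...) on one line, values as JSON. send_rows: Moves the arm, as the interface text tells. Shift numbers are shares of 60 mm and turn numbers shares of 10 degrees, none past 1 either way. Its arguments: {"type":"object","properties":{"series":{"type":"string"},"fingers":{"type":"number"}},"required":["series"]}

```bash
mkdir -p pics
python3 - <<'E'
from cell import env
import cv2,numpy as np
s=env.state();print(s)
for n in("side","top"):
    c=env.read_camera(n);cv2.imwrite(f"pics/{n}0.png",c["color"][:,:,::-1])
    np.savez(f"{n}0.npz",**c);print(n,c["fovy"],c["cx"],c["cy"],c["distortion"],c["R"],c["t"])
E
```

```text
{'t': 0.0, 'joints': array([ 1.17242782e+00,  4.91565074e-01,  1.55943340e+00,  1.04734330e-06,
        1.09171995e+00, -1.05597254e-01]), 'qvel': array([-1.26319206e-03, -9.62332479e-04, -4.28032895e-05,  2.23896342e-06,
       -1.65120257e-03,  5.10352393e-04]), 'tau': array([ 1.23296148e-03, -6.12634563e+01, -2.58188868e+01,  6.92810118e-02,
        4.81332676e-02, -1.10245649e-04]), 'eef_pos': array([180.29533412, 598.26877555, 291.66380647]), 'tcp_rot': array([-3.14047325e+00, -1.19581086e-04,  2.84882085e+00]), 'ft_force': array([ 0.08839774, -0.1837619 , -0.16147591]), 'moment': array([-0.03468672,  0.00857091, -0.02188308]), 'grip_force': 0.0, 'opening': 1.0013755358293177}
side 57.735395097702806 247.6072561858642 194.92430638368486 [-0.07598828  0.          0.          0.          0.        ] [[ 0.99050062 -0.13748354 -0.0026062 ]
 [-0.07615451 -0.53267732 -0.84288514]
 [ 0.11449456  0.83507673 -0.53808721]] [-544.80147943   95.70627252  962.7102629 ]
top 52.07954345687603 255.06442604653822 199.2595286604931 [-0.06372821  0.          0.          0.          0.        ] [[-0.02608995 -0.99933257  0.02556808]
 [-0.99711376  0.02419079 -0.07196503]
 [ 0.07129848 -0.02737185 -0.99707939]] [   3.47567567  518.80920916 1030.16458654]
```

View pics/top0.png

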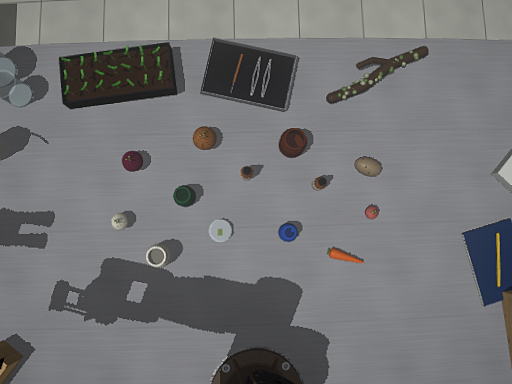

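View pics/side0.png

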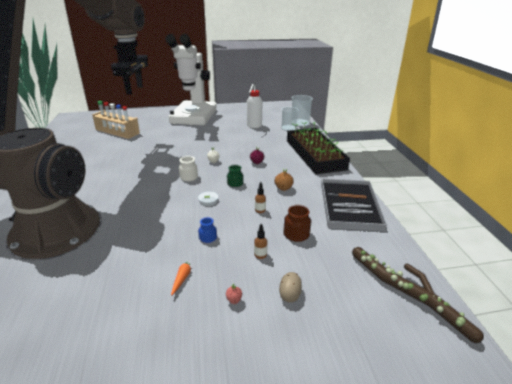

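The top view shows, at (col,row): yellow onion (204,138), red onion (132,161), white onion (120,221), shallot (372,212). The jars are amber (293,142), white (157,256), green (184,196) and blue (288,232). There is also a dish at (220,231) and bottles at (247,172) and (320,183). The side view shows the same items standing upright.

```bash
cat > h.py <<'E'
import cv2,numpy as np
def K(c):
    f=c["color"].shape[0]/2/np.tan(np.radians(float(c["fovy"]))/2)
    return np.array([[f,0,float(c["cx"])],[0,f,float(c["cy"])],[0,0,1]])
def rays(c,uv):
    p=cv2.undistortPoints(np.asarray(uv,np.float64).reshape(-1,1,2),K(c),np.asarray(c["distortion"],float))[:,0]
    return np.c_[p,np.ones(len(p))]
def cloud(c):
    h,w=c["z_map"].shape
    uv=np.stack(np.meshgrid(np.arange(w),np.arange(h)),-1).reshape(-1,2)
    P=(rays(c,uv)*c["z_map"].reshape(-1,1)-c["t"])@c["R"]
    return P.reshape(h,w,3)
def atz(c,uv,z):
    d=rays(c,uv)@c["R"]; o=-c["R"].T@c["t"]
    return o+d*((z-o[2])/d[:,2])[:,None]
def proj(c,P):
    return cv2.projectPoints(np.asarray(P,float).reshape(-1,1,3),cv2.Rodrigues(np.asarray(c["R"]))[0],np.asarray(c["t"],float),K(c),np.asarray(c["distortion"],float))[0][:,0]
E
python3 - <<'E'
from h import *
c=np.load("top0.npz");P=cloud(c);z=P[...,2]
# name:(u,v,outline height,diam at outline,total height)
O=dict(yellow=(204,138,30,64,73),red=(132,161,28,56,67),white=(120,221,26,46,59),shallot=(372,212,25,36,53),
 amberJ=(293,142,60,72,78),whiteJ=(157,256,52,62,70),greenJ=(184,196,44,56,62),blueJ=(288,232,38,50,56))
print("bench",np.median(z[300:330,350:450]))
n,lab=cv2.connectedComponents((z>12).astype(np.uint8))
for k,(u,v,h,d,H) in O.items():
    m=lab[v-14:v+15,u-14:u+15];l=np.bincount(m[m>0]).argmax()
    vv,uu=np.nonzero(lab==l);(x,y),r=cv2.minEnclosingCircle(np.c_[uu,vv].astype(np.float32))
    X=atz(c,[[x,y],[uu.mean(),vv.mean()]],h)
    # rim/top points
    q=P[lab==l];t=q[q[:,2]>H-8]
    print(k,len(uu),"circ",X[0,:2].round(1),"mean",X[1,:2].round(1),"diam",round(2*r*(1030-h)/K(c)[0,0],1),d,"zmax",q[:,2].max().round(1),H,"rim",((t.min(0)+t.max(0))/2)[:2].round(1) if len(t) else 0,len(t))
E
```

```text
bench 0.2954949340754799
yellow 450 circ [685.9 121.5] mean [685.7 121.6] diam 60.8 64 zmax 74.4 73 rim [686.8 122.2] 15
red 340 circ [628.1 316. ] mean [628.6 315.5] diam 53.5 56 zmax 1064.4 67 rim [539.  169.1] 12
white 239 circ [468.6 349.9] mean [468.6 350.1] diam 44.5 46 zmax 62.0 59 rim [468.8 348.1] 12
shallot 149 circ [ 475.1 -320.4] mean [ 475.2 -320.6] diam 34.9 36 zmax 1064.4 53 rim [ 461.1 -152.1] 9
amberJ 441 circ [ 661.1 -111. ] mean [ 659.7 -108.2] diam 73.7 72 zmax 1064.4 78 rim [569.7 -60.6] 135
whiteJ 336 circ [378.3 240.5] mean [380.4 238.5] diam 67.0 62 zmax 75.4 70 rim [378.4 245.2] 124
greenJ 257 circ [531.2 174.3] mean [529.1 172.4] diam 55.5 56 zmax 1064.4 62 rim [497.8 109. ] 101
blueJ 215 circ [429.5 -92.9] mean [429.6 -92.1] diam 47.8 50 zmax 60.9 56 rim [428.5 -94.8] 75
```

```bash
cat >> h.py <<'E'
def go(x,y,z,yaw=None):
    from cell import env
    from scipy.spatial.transform import Rotation as Ro
    s=env.state();R=Ro.from_euler("xyz",s["tcp_rot"]).as_matrix()
    d=R.T@(np.array([x,y,z])-s["eef_pos"])/60
    print("t",round(s["t"],2),"pos",s["eef_pos"].round(1),"rot",s["tcp_rot"].round(4),"shift",d.round(3),"rows",np.abs(d).max().round(2),"F",s["ft_force"].round(1),"op",round(s["opening"],3),"grip",round(s["grip_force"],1))
E
python3 - <<'E'
from h import *
go(686,121.5,290)
E
```

```text
t 0.1 pos [180.3 598.3 291.7] rot [-3.1406e+00 -1.0000e-04  2.8488e+00] shift [-10.363  -5.175   0.033] rows 10.36 F [ 0.2 -0.1  0. ] op 0.997 grip 0.0
```

Emit:
send_rows(series="-0.8 -0.4 0 0 0 0;-0.8 -0.4 0 0 0 0;-0.8 -0.4 0 0 0 0;-0.8 -0.4 0 0 0 0;-0.8 -0.4 0 0 0 0", fingers=1)

```text
t: 0.72
eef_pos: [376.6, 412.9, 292.1]
tcp_rot: [-3.141, -0.0, 2.849]
ft_force: [0.3, 1.5, 1.6]
opening: 1.0
grip_force: 0.0
```

Emit:
send_rows(series="-0.8 -0.4 0 0 0 0;-0.8 -0.4 0 0 0 0;-0.8 -0.4 0 0 0 0;-0.8 -0.4 0 0 0 0;-0.8 -0.4 0 0 0 0")

```text
t: 1.35
eef_pos: [571.7, 228.7, 292.0]
tcp_rot: [-3.141, -0.0, 2.849]
ft_force: [-0.1, -0.2, 0.3]
opening: 1.0
grip_force: 0.0
```

Emit:
send_rows(series="-0.8 -0.4 0 0 0 0;-0.8 -0.4 0 0 0 0;-0.76 -0.38 0 0 0 0;0 0 0 0 0 0;0 0 0 0 0 0")

```text
t: 1.98
eef_pos: [685.4, 121.5, 291.6]
tcp_rot: [-3.141, -0.001, 2.848]
ft_force: [0.5, 0.8, -0.9]
opening: 0.996
grip_force: 0.0
```

Run:
```python
from h import *
from cell import env
go(686,121.5,290)
c=env.read_camera("wrist");cv2.imwrite("pics/w1.png",c["color"][:,:,::-1]);np.savez("w1.npz",**c)
print(c["fovy"],(-c["R"].T@c["t"]).round(1),c["R"].round(3),proj(c,[[686,121.5,30],[661,-110,78]]))
```

```text
t 1.98 pos [685.4 121.5 291.6] rot [-3.1414e+00 -1.2000e-03  2.8485e+00] shift [-0.009  0.002  0.027] rows 0.03 F [ 0.5  0.8 -0.9] op 0.996 grip 0.0
59.50275455938069 [612.9 144.1 384.5] [[ 0.29   0.957 -0.001]
 [ 0.922 -0.279  0.269]
 [ 0.257 -0.079 -0.963]] [[258.61076739 170.95294891]
 [ 25.54130928 224.33935143]]
```

View pics/w1.png

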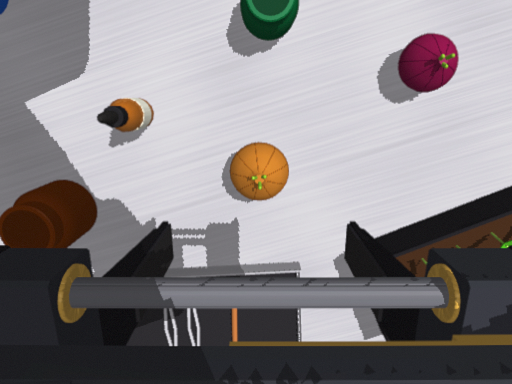

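The wrist view shows the onion centred at (259,171), where the top-camera estimate projects. The amber rim is at about (28,228). I'll go down and grasp.

Emit:
send_rows(series="-0.01 0 0.9 0 0 0;0 0 0.9 0 0 0;0 0 0.9 0 0 0;0 0 0.6 0 0 0;0 0 0 0 0 0")

```text
t: 2.65
eef_pos: [684.8, 122.3, 92.1]
tcp_rot: [-3.14, -0.004, 2.85]
ft_force: [0.3, 0.7, -0.2]
opening: 1.004
grip_force: 0.0
```

Emit:
send_rows(series="0 0 0 0 0 0;0 0 0 0 0 0;0 0 0 0 0 0;0 0 0 0 0 0;0 0 0 0 0 0", fingers=0.4)

```text
t: 3.28
eef_pos: [686.7, 121.3, 95.1]
tcp_rot: [3.141, 0.001, 2.849]
ft_force: [-1.0, 0.4, 6.4]
opening: 0.651
grip_force: 30.0
```

Emit:
send_rows(series="0 0 0 0 0 0;0 0 0 0 0 0;0 0 0 0 0 0;0 0 0 0 0 0;0 0 0 0 0 0")

```text
t: 3.9
eef_pos: [686.7, 121.3, 95.1]
tcp_rot: [3.141, 0.001, 2.849]
ft_force: [-0.7, 1.3, 6.0]
opening: 0.648
grip_force: 30.0
```

Emit:
send_rows(series="0 0 -0.3 0 0 0;0 0 -0.8 0 0 0;0 0 -0.8 0 0 0;0 0 -0.8 0 0 0;0 0 -0.4 0 0 0")

```text
t: 4.53
eef_pos: [686.5, 121.3, 284.4]
tcp_rot: [3.14, 0.004, 2.849]
ft_force: [0.2, -0.1, -2.1]
opening: 0.653
grip_force: 30.0
```

Emit:
send_rows(series="-0.07 -0.6 0 0 0 0;-0.07 -0.6 0 0 0 0;-0.07 -0.6 0 0 0 0;-0.06 -0.58 0 0 0 0;0 0 0 0 0 0")

```text
t: 5.15
eef_pos: [660.2, -22.3, 281.2]
tcp_rot: [-3.141, 0.0, 2.846]
ft_force: [0.0, 0.6, -1.1]
opening: 0.653
grip_force: 30.0
```

Emit:
send_rows(series="0 0 0 0 0 0;0 0 0 0 0 0")

```text
t: 5.4
eef_pos: [660.8, -19.2, 280.4]
tcp_rot: [3.141, 0.0, 2.85]
ft_force: [0.4, -0.3, -1.6]
opening: 0.652
grip_force: 30.0
```

```bash
cat >> h.py <<'E'
def rim(c,X,H,D,name):
    "refine mouth centre from depth points in the rim height band, near X"
    P=cloud(c);q=P[(abs(P[...,2]-H)<5)&(np.hypot(P[...,0]-X[0],P[...,1]-X[1])<D/2+14)]
    from scipy.optimize import least_squares
    r=least_squares(lambda p:np.hypot(q[:,0]-p[0],q[:,1]-p[1])-D/2-1.75,X,loss="soft_l1",f_scale=1.5)
    print("rim",name,r.x.round(1),"n",len(q),"z",np.median(q[:,2]).round(1),"res",np.abs(r.fun).mean().round(2))
    uv=proj(c,np.array([[r.x[0]+(D/2)*np.cos(a),r.x[1]+(D/2)*np.sin(a),H] for a in np.linspace(0,6.28,40)]))
    im=c["color"][:,:,::-1].copy();cv2.polylines(im,[uv.round().astype(np.int32)],True,(255,255,0),1)
    cv2.imwrite(f"pics/{name}.png",im)
E
python3 - <<'E'
from h import *
from cell import env
go(661,-110,290)
c=env.read_camera("wrist")
rim(c,[661,-110],78,47,"amber1")
E
```

```text
t 5.4 pos [660.8 -19.2 280.4] rot [3.1414e+00 1.0000e-04 2.8498e+00] shift [-0.439 -1.449 -0.16 ] rows 1.45 F [ 0.4 -0.3 -1.6] op 0.652 grip 30.0
rim amber1 [ 667.4 -113.1] n 825 z 77.9 res 1.28
```

View pics/amber1.png

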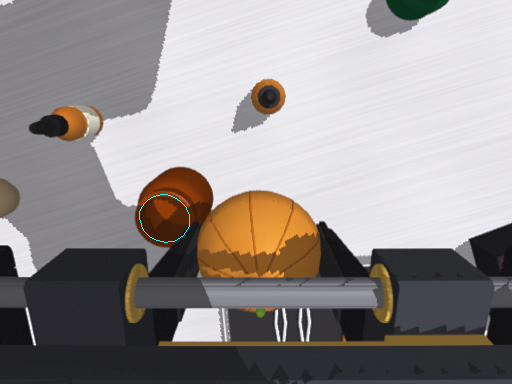

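The fitted amber rim circle is at (164,218) and lies on the visible mouth. I'll cross-check all the jars with the same fit on the top picture.

Run:
```python
from h import *
c=dict(np.load("top0.npz"))
for n,X,H,D in(("amberT",[664,-112],78,47),("whiteT",[378,243],70,41),("greenT",[531,174],62,34),("blueT",[429,-93],56,27)): rim(c,X,H,D,n)
im=cv2.imread("pics/amber1.png")[140:270,110:240];cv2.imwrite("pics/am_c.png",cv2.resize(im,None,fx=4,fy=4,interpolation=2))
```

```text
rim amberT [ 667.7 -112.3] n 123 z 77.5 res 1.36
rim whiteT [378.7 245.4] n 113 z 70.4 res 1.33
rim greenT [531.8 177.6] n 98 z 62.7 res 1.36
rim blueT [429.  -94.9] n 75 z 56.5 res 1.32
```

View pics/am_c.png

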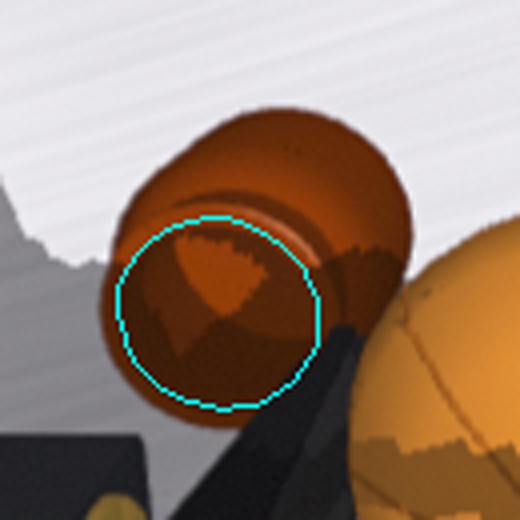

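The overlay sits on the amber mouth, so the target is (667.5,-112.7). The top-view fits for the other jars look plausible too.

Emit:
send_rows(series="-0.19 -0.5 0 0 0 0;-0.19 -0.5 0 0 0 0;-0.18 -0.46 0 0 0 0;0 0 0 0 0 0;0 0 0 0 0 0")

```text
t: 6.08
eef_pos: [667.6, -112.8, 280.1]
tcp_rot: [3.141, -0.0, 2.849]
ft_force: [-0.3, -0.1, -1.4]
opening: 0.652
grip_force: 30.0
```

Emit:
send_rows(series="0 0 0.7 0 0 0;0 0 0.7 0 0 0;0 0 0.35 0 0 0;0 0 0 0 0 0;0 0 0 0 0 0")

```text
t: 6.7
eef_pos: [668.1, -113.1, 176.4]
tcp_rot: [3.141, 0.001, 2.85]
ft_force: [-0.1, 0.5, -0.8]
opening: 0.65
grip_force: 30.0
```

Run:
```python
from h import *
go(667.5,-112.7,162)
```

```text
t 6.7 pos [ 668.1 -113.1  176.4] rot [3.1414e+00 1.5000e-03 2.8496e+00] shift [0.011 0.003 0.24 ] rows 0.24 F [-0.1  0.5 -0.8] op 0.65 grip 30.0
```

Emit:
send_rows(series="0.01 0 0.1 0 0 0;0 0 0.07 0 0 0;0 0 0.04 0 0 0;0 0 0 0 0 0;0 0 0 0 0 0")

```text
t: 7.32
eef_pos: [667.2, -113.6, 163.0]
tcp_rot: [3.141, 0.001, 2.849]
ft_force: [1.9, -0.9, 2.8]
opening: 0.654
grip_force: 30.0
```

Emit:
send_rows(series="0 0 0.02 0 0 0;0 0 0.02 0 0 0;0 0 0 0 0 0;0 0 0 0 0 0")

```text
t: 7.82
eef_pos: [667.9, -113.8, 161.8]
tcp_rot: [3.141, 0.004, 2.849]
ft_force: [2.5, 0.6, 10.5]
opening: 0.654
grip_force: 30.0
```

Emit:
send_rows(series="0 0 -0.02 0 0 0;0 0 0 0 0 0;0 0 0 0 0 0;0 0 0 0 0 0;0 0 0 0 0 0", fingers=0.95)

```text
t: 8.45
eef_pos: [666.9, -113.5, 161.3]
tcp_rot: [3.142, -0.0, 2.849]
ft_force: [0.8, 1.0, -0.0]
opening: 0.947
grip_force: 0.0
```

Emit:
send_rows(series="0 0 -0.1 0 0 0;0 0 -0.4 0 0 0;0 0 -0.8 0 0 0;0 0 -0.8 0 0 0;0 0 0 0 0 0")

```text
t: 9.07
eef_pos: [667.8, -113.7, 292.0]
tcp_rot: [3.141, 0.007, 2.849]
ft_force: [0.1, 0.2, -0.5]
opening: 0.952
grip_force: 0.0
```

```bash
cat >> h.py <<'E'
def seat(c,X,H,D,name):
    "centre of widest circle (z=H, diameter D) overlay at X, crop"
    uv=proj(c,np.array([[X[0]+(D/2)*np.cos(a),X[1]+(D/2)*np.sin(a),H] for a in np.linspace(0,6.28,40)]))
    im=c["color"][:,:,::-1].copy();cv2.polylines(im,[uv.round().astype(np.int32)],True,(255,255,0),1)
    P=cloud(c);q=P[(np.hypot(P[...,0]-X[0],P[...,1]-X[1])<D/2+10)&(P[...,2]>H+5)&(P[...,2]<H+60)]
    print("seat",name,"n",len(q),"top z",np.percentile(q[:,2],99).round(1),"tip xy",q[q[:,2]>np.percentile(q[:,2],97)].mean(0).round(1))
    cv2.imwrite(f"pics/{name}.png",im)
E
python3 - <<'E'
from h import *
from cell import env
go(628.3,315.8,290)
c=env.read_camera("wrist")
seat(c,[667.5,-112.7],97,64,"amber_seat")
E
```

```text
t 9.07 pos [ 667.8 -113.7  292. ] rot [3.1413 0.0072 2.8489] shift [2.696 6.664 0.016] rows 6.66 F [ 0.1  0.2 -0.5] op 0.952 grip 0.0
seat amber_seat n 3793 top z 138.0 tip xy [ 672.3 -114.3  136.6]
```

View pics/amber_seat.png

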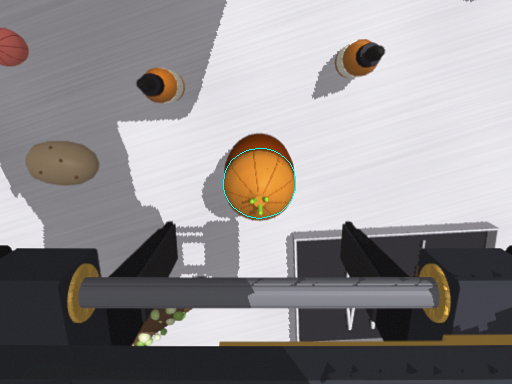

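The onion at (259,183) matches the seated outline. I'll check the tilt by comparing where the shoots project with where they appear (258,181 earlier; about 260,205 now).

Run:
```python
from h import *
from cell import env
c=dict(np.load("w1.npz"));d=env.read_camera("wrist")
for c,X,h,n in((c,[686,121.5],30,'bench'),(d,[667.5,-112.7],97,'seat')):
    P=cloud(c);col=c["color"].astype(int)
    m=(col[...,1]>col[...,0]+25)&(col[...,1]>col[...,2]+25)&(np.hypot(P[...,0]-X[0],P[...,1]-X[1])<40)
    v,u=np.nonzero(m);print(n,m.sum(),u.mean(),v.mean(),P[m].mean(0).round(1)-[*X,h],proj(c,[[*X,h],[*X,h+38]]).round(1).tolist())
    # axis fit: slice centroids via sphere-ish fit of points near the widest height
    q=P[(np.hypot(P[...,0]-X[0],P[...,1]-X[1])<40)&(P[...,2]>h+3)&(P[...,2]<h+60)&~m]
    A=np.c_[2*q,np.ones(len(q))];s=np.linalg.lstsq(A,(q**2).sum(1),rcond=None)[0];print(s[:3].round(1)-[*X,h])
```

```text
bench 33 258.3636363636364 180.96969696969697 [ 0.8 -0.4 41.4] [[258.6, 171.0], [258.6, 179.2]]
[-0.4  0.4  2. ]
seat 76 258.9736842105263 206.85526315789474 [ 5.6 -2.  39.8] [[259.4, 186.1], [259.4, 198.9]]
[ 0.5 -0.6  0.6]
```

The centre is right, but the tip leans about 7° towards -x of the tool. I'll re-grip and turn it square about the grip line.

Emit:
send_rows(series="0.01 0 0.8 0 0 0;0 0 0.8 0 0 0;0 0 0.5 0 0 0;0 0 0.08 0 0 0;0 0 0 0 0 0")

```text
t: 9.8
eef_pos: [666.5, -113.4, 156.7]
tcp_rot: [3.142, -0.0, 2.849]
ft_force: [0.9, -0.1, -0.2]
opening: 0.951
grip_force: 0.0
```

Emit:
send_rows(series="0 0 0 0 0 0;0 0 0 0 0 0;0 0 0 0 0 0;0 0 0 0 0 0;0 0 0 0 0 0", fingers=0.4)

```text
t: 10.42
eef_pos: [666.6, -113.2, 157.0]
tcp_rot: [3.141, 0.001, 2.849]
ft_force: [0.3, 1.6, 3.9]
opening: 0.655
grip_force: 30.0
```

Emit:
send_rows(series="0 0 -0.05 0 0 0;0.05 0 0 0 -0.3 0;0.05 0 0 0 -0.3 0;0.035 0 0 0 -0.2 0;0 0 0.05 0 0 0")

```text
t: 11.05
eef_pos: [658.8, -111.1, 156.4]
tcp_rot: [-3.142, 0.139, 2.849]
ft_force: [-1.7, 1.2, 10.0]
opening: 0.648
grip_force: 30.0
```

Emit:
send_rows(series="0 0 0 0 0 0;0 0 0 0 0 0;0 0 0 0 0 0")

```text
t: 11.42
eef_pos: [659.2, -111.2, 156.4]
tcp_rot: [3.142, 0.14, 2.849]
ft_force: [-1.7, 0.9, 4.6]
opening: 0.648
grip_force: 30.0
```

Emit:
send_rows(series="0 0 0 0 0 0;0 0 0 0 0 0;0 0 0 0 0 0;0 0 0 0 0 0;0 0 0 0 0 0", fingers=0.95)

```text
t: 12.05
eef_pos: [659.1, -111.2, 156.2]
tcp_rot: [3.142, 0.14, 2.849]
ft_force: [-0.0, 1.0, 0.4]
opening: 0.949
grip_force: 0.0
```

Emit:
send_rows(series="0 0 -0.3 0 0 0;0 0 -0.9 0 0 0;-0.135 0 -0.9 0 0.8 0;0 0 -0.1 0 0 0;0 0 0 0 0 0")

```text
t: 12.68
eef_pos: [649.9, -108.4, 285.6]
tcp_rot: [3.142, 0.01, 2.849]
ft_force: [-0.5, 0.5, -0.4]
opening: 0.95
grip_force: 0.0
```

```bash
cat >> h.py <<'E'
def tilt(c,X,h):
    P=cloud(c);col=c["color"].astype(int)
    m=(col[...,1]>col[...,0]+25)&(col[...,1]>col[...,2]+25)&(np.hypot(P[...,0]-X[0],P[...,1]-X[1])<35)&(P[...,2]>h+15)
    q=P[(np.hypot(P[...,0]-X[0],P[...,1]-X[1])<38)&(P[...,2]>h+3)&(P[...,2]<h+60)&~m]
    A=np.c_[2*q,np.ones(len(q))];s=np.linalg.lstsq(A,(q**2).sum(1),rcond=None)[0]
    print("tip off",P[m].mean(0).round(1)-[*X,h],m.sum(),"centre off",s[:3].round(1)-[*X,h])
E
python3 - <<'E'
from h import *
from cell import env
go(628.3,315.8,290)
c=env.read_camera("wrist");cv2.imwrite("pics/amber_seat2.png",c["color"][:,:,::-1])
tilt(c,[667.5,-112.7],97)
E
```

```text
t 12.68 pos [ 649.9 -108.4  285.6] rot [3.1415 0.0101 2.8488] shift [ 2.385  6.665 -0.097] rows 6.66 F [-0.5  0.5 -0.4] op 0.95 grip 0.0
tip off [-0.7  0.1 40.8] 63 centre off [ 0.4 -0.6  1.6]
```

Upright now (tip offset under 1 mm). Next is the red onion.

Emit:
send_rows(series="0.2 0.56 0 0 0 0;0.2 0.56 0 0 0 0;0.2 0.56 0 0 0 0;0.2 0.56 0 0 0 0;0.2 0.56 0 0 0 0")

```text
t: 13.35
eef_pos: [640.6, 70.9, 282.9]
tcp_rot: [-3.141, 0.006, 2.849]
ft_force: [-0.2, -0.0, -0.9]
opening: 0.95
grip_force: 0.0
```

Emit:
send_rows(series="0.2 0.56 0 0 0 0;0.2 0.56 0 0 0 0;0.2 0.56 0 0 0 0;0.2 0.56 0 0 0 0;0.2 0.56 0 0 0 0")

```text
t: 13.98
eef_pos: [631.6, 249.0, 282.3]
tcp_rot: [-3.141, 0.006, 2.849]
ft_force: [-0.4, -0.5, 0.2]
opening: 0.95
grip_force: 0.0
```

Emit:
send_rows(series="0.2 0.56 0 0 0 0;0.19 0.5 0 0 0 0;0 0 0 0 0 0;0 0 0 0 0 0")

```text
t: 14.48
eef_pos: [628.0, 315.0, 282.7]
tcp_rot: [-3.141, 0.007, 2.849]
ft_force: [0.0, 0.4, -0.5]
opening: 0.952
grip_force: 0.0
```

Run:
```python
from h import *
from cell import env
go(628.3,315.8,28+3+59)
c=env.read_camera("wrist");cv2.imwrite("pics/red1.png",c["color"][:,:,::-1])
tilt(c,[628.3,315.8],28)
```

```text
t 14.47 pos [628.  315.  282.7] rot [-3.1406  0.007   2.8488] shift [0.021 0.018 3.212] rows 3.21 F [ 0.   0.4 -0.5] op 0.952 grip 0.0
tip off [-2.   4.1 86.9] 44 centre off [ 0.2 -1.1  1.5]
```

Emit:
send_rows(series="0.01 0.01 0.9 0 0.04 0;0 0 0.9 0 0 0;0 0 0.9 0 0 0;0 0 0.5 0 0 0;0 0 0 0 0 0")

```text
t: 15.15
eef_pos: [627.7, 314.7, 89.5]
tcp_rot: [-3.139, -0.002, 2.847]
ft_force: [0.3, 0.1, 0.3]
opening: 0.949
grip_force: 0.0
```

Emit:
send_rows(series="0 0 0 0 0 0;0 0 0 0 0 0;0 0 0 0 0 0;0 0 0 0 0 0;0 0 0 0 0 0", fingers=0.3)

```text
t: 15.78
eef_pos: [628.4, 316.1, 92.4]
tcp_rot: [3.141, 0.001, 2.849]
ft_force: [-1.0, -1.2, 6.1]
opening: 0.57
grip_force: 30.0
```

Emit:
send_rows(series="0 0 0 0 0 0;0 0 0 0 0 0;0 0 -0.3 0 0 0;0 0 -0.8 0 0 0;0 0 -0.8 0 0 0")

```text
t: 16.4
eef_pos: [628.1, 316.2, 207.8]
tcp_rot: [3.142, 0.001, 2.849]
ft_force: [0.5, 0.4, -0.1]
opening: 0.573
grip_force: 30.0
```

Emit:
send_rows(series="0 0 -0.8 0 0 0;0 0 -0.7 0 0 0;0 0 0 0 0 0")

```text
t: 16.77
eef_pos: [628.5, 316.5, 300.5]
tcp_rot: [3.137, 0.006, 2.849]
ft_force: [0.9, 0.3, -0.9]
opening: 0.571
grip_force: 30.0
```

```bash
sed -i 's/(P\[...,2\]>h+15)/(P[...,2]>h+15)\&(P[...,2]<h+60)/' h.py
python3 - <<'E'
from h import *
go(378.7+30,245.4+75,290)
E
```

```text
t 16.77 pos [628.5 316.5 300.5] rot [3.1372 0.0063 2.8488] shift [ 3.528 -0.996  0.149] rows 3.53 F [ 0.9  0.3 -0.9] op 0.571 grip 30.0
```

Emit:
send_rows(series="0.59 -0.13 0 0 0 0;0.59 -0.13 0 0 0 0;0.59 -0.13 0 0 0 0;0.59 -0.13 0 0 0 0;0.59 -0.13 0 0 0 0")

```text
t: 17.4
eef_pos: [445.8, 329.8, 295.0]
tcp_rot: [-3.141, -0.0, 2.849]
ft_force: [0.1, 0.3, -0.2]
opening: 0.569
grip_force: 30.0
```

Emit:
send_rows(series="0.59 -0.13 0 0 0 0;0.59 -0.13 0 0 0 0;0 0 0 0 0 0;0 0 0 0 0 0")

```text
t: 17.9
eef_pos: [375.5, 335.5, 295.4]
tcp_rot: [3.141, 0.001, 2.849]
ft_force: [0.4, 0.1, -0.3]
opening: 0.573
grip_force: 30.0
```

Run:
```python
from h import *
from cell import env
go(378.7,245.4,165)
c=env.read_camera("wrist")
rim(c,[378.7,245.4],70,41,"white1")
```

```text
t 17.9 pos [375.5 335.5 295.4] rot [3.1415e+00 1.1000e-03 2.8490e+00] shift [-0.482 -1.423  2.174] rows 2.17 F [ 0.4  0.1 -0.3] op 0.573 grip 30.0
rim white1 [378.1 245.1] n 762 z 69.9 res 1.34
```

View pics/white1.png

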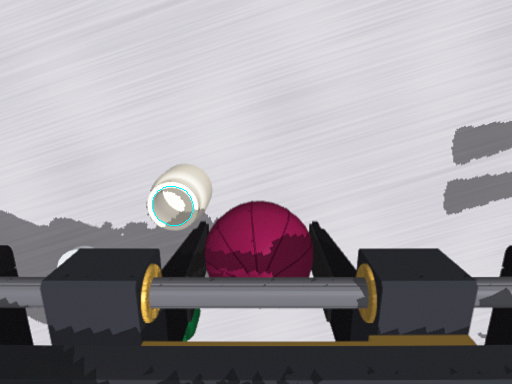

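The fitted circle at (173,206) sits on the white jar's mouth. The two measurements agree, so I'll place here.

Emit:
send_rows(series="-0.16 -0.5 0 0 0 0;-0.16 -0.5 0 0 0 0;-0.16 -0.43 0 0 0 0;0 0 0 0 0 0;0 0 0 0 0 0")

```text
t: 18.58
eef_pos: [378.5, 245.2, 295.5]
tcp_rot: [3.141, 0.001, 2.848]
ft_force: [0.1, 0.8, -0.7]
opening: 0.571
grip_force: 30.0
```

Emit:
send_rows(series="0 0 0.8 0 0 0;0 0 0.8 0 0 0;0 0 0.58 0 0 0;0 0 0 0 0 0;0 0 0 0 0 0")

```text
t: 19.2
eef_pos: [378.5, 245.6, 165.6]
tcp_rot: [3.141, 0.002, 2.849]
ft_force: [-0.4, -0.2, -0.8]
opening: 0.573
grip_force: 30.0
```

Run:
```python
from h import *
go(378.4,245.3,152)
```

```text
t 19.2 pos [378.5 245.6 165.6] rot [3.1408e+00 1.7000e-03 2.8492e+00] shift [ 0.001 -0.005  0.227] rows 0.23 F [-0.4 -0.2 -0.8] op 0.573 grip 30.0
```

Emit:
send_rows(series="0 0 0.1 0 0 0;0 0 0.07 0 0 0;0 0 0.04 0 0 0;0 0 0.02 0 0 0;0 0 0 0 0 0")

```text
t: 19.82
eef_pos: [378.0, 245.0, 151.4]
tcp_rot: [3.141, 0.001, 2.849]
ft_force: [-2.3, -1.0, 9.5]
opening: 0.572
grip_force: 30.0
```

Emit:
send_rows(series="0 0 0 0 0 0;0 0 0 0 0 0")

```text
t: 20.08
eef_pos: [378.0, 245.0, 151.5]
tcp_rot: [3.141, 0.001, 2.849]
ft_force: [-2.5, 0.1, 9.1]
opening: 0.57
grip_force: 30.0
```

Emit:
send_rows(series="0 0 0 0 0 0;0 0 0 0 0 0;0 0 0 0 0 0;0 0 0 0 0 0", fingers=0.95)

```text
t: 20.58
eef_pos: [378.1, 244.9, 150.9]
tcp_rot: [3.142, 0.001, 2.849]
ft_force: [-0.2, 0.1, 0.2]
opening: 0.918
grip_force: 0.0
```

Emit:
send_rows(series="0 0 -0.1 0 0 0;0 0 -0.5 0 0 0;0 0 -0.8 0 0 0;0 0 -0.8 0 0 0;0 0 0 0 0 0")

```text
t: 21.2
eef_pos: [378.5, 245.3, 286.2]
tcp_rot: [3.137, 0.006, 2.849]
ft_force: [-0.1, 1.1, -1.2]
opening: 0.949
grip_force: 0.0
```

Run:
```python
from h import *
from cell import env
go(468.6,350,285)
c=env.read_camera("wrist");cv2.imwrite("pics/wseat.png",c["color"][:,:,::-1])
tilt(c,[378.4,245.3],88)
```

```text
t 21.2 pos [378.5 245.3 286.2] rot [3.1373 0.0057 2.8489] shift [-0.934  2.104  0.033] rows 2.1 F [-0.1  1.1 -1.2] op 0.949 grip 0.0
tip off [-1.  -1.1 36.1] 54 centre off [-0.2 -0.6  1.1]
```

Red is seated upright. Next is the white onion.

Emit:
send_rows(series="-0.23 0.53 0 0 0 0;-0.23 0.53 0 0 0 0;-0.23 0.53 0 0 0 0;-0.24 0.51 0 0 0 0;0 0 0 0 0 0")

```text
t: 21.88
eef_pos: [468.2, 350.3, 280.9]
tcp_rot: [-3.14, -0.001, 2.849]
ft_force: [-0.2, -1.1, 0.1]
opening: 0.95
grip_force: 0.0
```

Emit:
send_rows(series="0 0 0 0 0 0;0 0 0 0 0 0")

```text
t: 22.12
eef_pos: [467.1, 348.9, 282.8]
tcp_rot: [-3.141, 0.0, 2.848]
ft_force: [0.8, 0.0, -0.3]
opening: 0.951
grip_force: 0.0
```

Run:
```python
from h import *
from cell import env
go(468.6,350,26+3+59)
c=env.read_camera("wrist");cv2.imwrite("pics/won1.png",c["color"][:,:,::-1])
tilt(c,[468.6,350],26)
```

```text
t 22.12 pos [467.1 348.9 282.8] rot [-3.1409e+00  3.0000e-04  2.8485e+00] shift [-0.017  0.028  3.246] rows 3.25 F [ 0.8  0.  -0.3] op 0.951 grip 0.0
tip off [ 1.6 -1.1 31.8] 28 centre off [ 1.1 -0.9  2. ]
```

Emit:
send_rows(series="-0.03 0.02 0.9 0 0 0;0 0 0.9 0 0 0;0 0 0.9 0 0 0;0 0 0.54 0 0 0;0 0 0 0 0 0")

```text
t: 22.8
eef_pos: [469.2, 349.4, 87.0]
tcp_rot: [-3.139, -0.002, 2.848]
ft_force: [0.3, 0.0, 0.8]
opening: 0.949
grip_force: 0.0
```

Emit:
send_rows(series="0 0 0 0 0 0;0 0 0 0 0 0;0 0 0 0 0 0;0 0 0 0 0 0;0 0 0 0 0 0", fingers=0.2)

```text
t: 23.42
eef_pos: [470.0, 350.1, 88.8]
tcp_rot: [3.141, 0.001, 2.849]
ft_force: [-1.2, -0.2, 0.5]
opening: 0.482
grip_force: 0.4
```

Emit:
send_rows(series="0 0 0 0 0 0;0 0 0 0 0 0;0 0 0 0 0 0")

```text
t: 23.8
eef_pos: [470.0, 350.1, 88.7]
tcp_rot: [3.142, 0.001, 2.849]
ft_force: [-0.8, -0.6, 4.1]
opening: 0.466
grip_force: 30.0
```

Emit:
send_rows(series="0 0 -0.3 0 0 0;0 0 -0.8 0 0 0;0 0 -0.8 0 0 0;0 0 -0.8 0 0 0;0 0 -0.6 0 0 0")

```text
t: 24.42
eef_pos: [469.6, 350.1, 289.8]
tcp_rot: [3.14, 0.002, 2.849]
ft_force: [0.1, 0.1, -0.6]
opening: 0.464
grip_force: 30.0
```

Run:
```python
from h import *
go(528,268,285)
```

```text
t 24.43 pos [469.6 350.1 289.8] rot [3.1399e+00 2.4000e-03 2.8488e+00] shift [-1.327 -1.029  0.082] rows 1.33 F [ 0.1  0.1 -0.6] op 0.464 grip 30.0
```

Emit:
send_rows(series="-0.44 -0.34 0 0 0 0;-0.44 -0.34 0 0 0 0;-0.44 -0.34 0 0 0 0;0 0 0 0 0 0;0 0 0 0 0 0")

```text
t: 25.05
eef_pos: [527.6, 268.9, 287.2]
tcp_rot: [3.141, 0.001, 2.849]
ft_force: [-0.5, 0.5, -0.8]
opening: 0.464
grip_force: 30.0
```

Run:
```python
from h import *
from cell import env
go(531.8,177.6,155)
c=env.read_camera("wrist")
rim(c,[531.8,177.6],62,34,"green1")
```

```text
t 25.05 pos [527.6 268.9 287.2] rot [3.1413e+00 1.0000e-03 2.8485e+00] shift [-0.505 -1.437  2.203] rows 2.2 F [-0.5  0.5 -0.8] op 0.464 grip 30.0
rim green1 [532.4 178.6] n 635 z 61.8 res 1.31
```

View pics/green1.png

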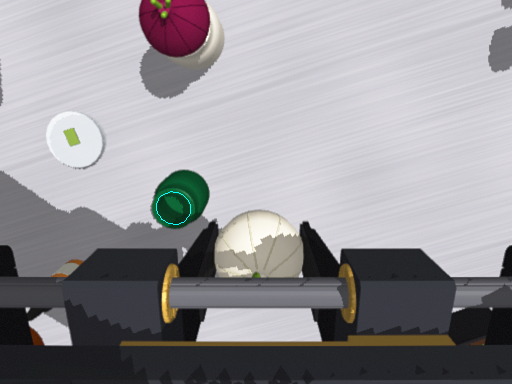

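The circle at (173,208) fits the green mouth, and the red onion sits upright in its jar at (175,20).

Emit:
send_rows(series="-0.17 -0.5 0 0 0 0;-0.17 -0.5 0 0 0 0;-0.17 -0.425 0 0 0 0;0 0 0 0 0 0;0 0 0 0 0 0")

```text
t: 25.72
eef_pos: [532.3, 178.9, 286.8]
tcp_rot: [3.141, 0.001, 2.849]
ft_force: [0.2, -1.0, -0.8]
opening: 0.464
grip_force: 30.0
```

Emit:
send_rows(series="0 0 0.8 0 0 0;0 0 0.8 0 0 0;0 0 0.6 0 0 0;0 0 0 0 0 0;0 0 0 0 0 0")

```text
t: 26.35
eef_pos: [533.1, 178.7, 155.9]
tcp_rot: [3.141, 0.002, 2.85]
ft_force: [0.5, 0.8, -0.6]
opening: 0.464
grip_force: 30.0
```

Run:
```python
from h import *
go(532.2,178.2,141.7)
```

```text
t 26.35 pos [533.1 178.7 155.9] rot [3.1409e+00 2.1000e-03 2.8496e+00] shift [ 0.012 -0.013  0.237] rows 0.24 F [ 0.5  0.8 -0.6] op 0.464 grip 30.0
```

Emit:
send_rows(series="0.01 -0.01 0.1 0 0 0;0 0 0.07 0 0 0;0 0 0.04 0 0 0;0 0 0.02 0 0 0;0 0 0 0 0 0")

```text
t: 26.98
eef_pos: [532.2, 177.6, 141.2]
tcp_rot: [3.141, 0.002, 2.849]
ft_force: [0.7, -0.1, 2.0]
opening: 0.466
grip_force: 30.0
```

Emit:
send_rows(series="0 0 0.02 0 0 0;0 0 0 0 0 0;0 0 0 0 0 0")

```text
t: 27.35
eef_pos: [532.4, 177.8, 140.5]
tcp_rot: [3.14, 0.002, 2.849]
ft_force: [-0.9, 2.8, 9.0]
opening: 0.463
grip_force: 30.0
```

Emit:
send_rows(series="0 0 0 0 0 0;0 0 0 0 0 0;0 0 0 0 0 0;0 0 0 0 0 0;0 0 0 0 0 0", fingers=0.9)

```text
t: 27.98
eef_pos: [531.9, 177.5, 139.6]
tcp_rot: [-3.142, 0.001, 2.849]
ft_force: [-0.3, -0.5, -0.8]
opening: 0.889
grip_force: 0.0
```

Emit:
send_rows(series="0 0 -0.1 0 0 0;0 0 -0.5 0 0 0;0 0 -0.9 0 0 0;0 0 -0.9 0 0 0;0 0 0 0 0 0")

```text
t: 28.6
eef_pos: [532.6, 177.8, 287.9]
tcp_rot: [3.138, 0.007, 2.849]
ft_force: [0.1, 0.3, -0.0]
opening: 0.895
grip_force: 0.0
```

Run:
```python
from h import *
from cell import env
go(475.1,-320.5,285)
c=env.read_camera("wrist");cv2.imwrite("pics/gseat.png",c["color"][:,:,::-1])
tilt(c,[532.2,178.2],79)
```

```text
t 28.6 pos [532.6 177.8 287.9] rot [3.138  0.0074 2.8489] shift [-1.478 -8.229  0.031] rows 8.23 F [ 0.1  0.3 -0. ] op 0.895 grip 0.0
tip off [ 1.5  0.3 30.6] 43 centre off [0.5 0.  1.2]
```

White onion is seated and upright. Now the shallot.

Emit:
send_rows(series="-0.11 -0.59 0 0 0 0;-0.11 -0.59 0 0 0 0;-0.11 -0.59 0 0 0 0;-0.11 -0.59 0 0 0 0;-0.11 -0.59 0 0 0 0")

```text
t: 29.28
eef_pos: [511.7, -2.5, 282.5]
tcp_rot: [-3.141, -0.001, 2.849]
ft_force: [0.9, -0.3, 0.1]
opening: 0.905
grip_force: 0.0
```

Emit:
send_rows(series="-0.11 -0.59 0 0 0 0;-0.11 -0.59 0 0 0 0;-0.11 -0.59 0 0 0 0;-0.11 -0.59 0 0 0 0;-0.11 -0.59 0 0 0 0")

```text
t: 29.9
eef_pos: [492.2, -181.4, 282.5]
tcp_rot: [3.141, -0.001, 2.849]
ft_force: [-0.3, -0.1, -0.1]
opening: 0.899
grip_force: 0.0
```

Emit:
send_rows(series="-0.11 -0.59 0 0 0 0;-0.11 -0.59 0 0 0 0;-0.11 -0.59 0 0 0 0;-0.05 -0.56 0 0 0 0;0 0 0 0 0 0")

```text
t: 30.52
eef_pos: [473.5, -322.3, 282.1]
tcp_rot: [3.141, -0.001, 2.846]
ft_force: [-0.4, 0.6, -0.7]
opening: 0.901
grip_force: 0.0
```

Emit:
send_rows(series="0 0 0 0 0 0;0 0 0 0 0 0")

```text
t: 30.78
eef_pos: [474.4, -319.9, 283.4]
tcp_rot: [3.141, 0.0, 2.85]
ft_force: [0.4, 0.0, -0.5]
opening: 0.899
grip_force: 0.0
```

Run:
```python
from h import *
from cell import env
go(475.1,-320.5,25+3+59)
c=env.read_camera("wrist")
tilt(c,[475.1,-320.5],25);seat(c,[475.1,-320.5],25,36,"sh1")
```

```text
t 30.77 pos [ 474.4 -319.9  283.4] rot [3.1412e+00 2.0000e-04 2.8497e+00] shift [-0.013 -0.007  3.274] rows 3.27 F [ 0.4  0.  -0.5] op 0.899 grip 0.0
tip off [ 1.2 -0.4 26.3] 19 centre off [ 1.1 -0.1  4.6]
seat sh1 n 766 top z 52.7 tip xy [ 475.1 -319.9   52.3]
```

View pics/sh1.png

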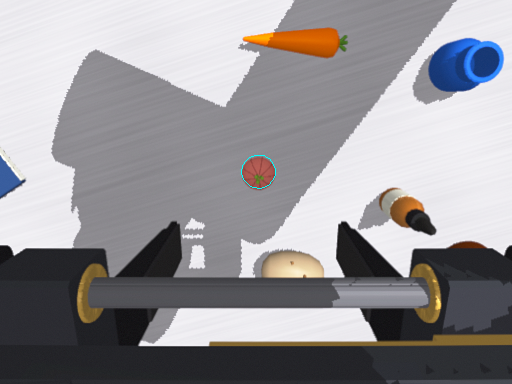

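The shallot at (258,172) fits its outline and the potato is clear of the gripper.

Emit:
send_rows(series="-0.02 0 0.9 0 0 0;0 0 0.9 0 0 0;0 0 0.9 0 0 0;0 0 0.56 0 0 0;0 0 0 0 0 0")

```text
t: 31.45
eef_pos: [475.2, -320.2, 86.3]
tcp_rot: [3.14, -0.003, 2.85]
ft_force: [0.5, 0.1, 1.0]
opening: 0.896
grip_force: 0.0
```

Emit:
send_rows(series="0 0 0 0 0 0;0 0 0 0 0 0;0 0 0 0 0 0;0 0 0 0 0 0;0 0 0 0 0 0", fingers=0.1)

```text
t: 32.08
eef_pos: [475.6, -321.3, 88.4]
tcp_rot: [-3.141, 0.001, 2.849]
ft_force: [1.3, -0.0, 0.1]
opening: 0.434
grip_force: 0.0
```

Emit:
send_rows(series="0 0 0 0 0 0;0 0 0 0 0 0;0 0 0 0 0 0;0 0 0 0 0 0")

```text
t: 32.58
eef_pos: [475.6, -321.2, 88.1]
tcp_rot: [3.142, 0.001, 2.849]
ft_force: [-0.4, -0.0, 1.2]
opening: 0.359
grip_force: 30.0
```

Emit:
send_rows(series="0 0 -0.3 0 0 0;0 0 -0.8 0 0 0;0 0 -0.8 0 0 0;0 0 -0.8 0 0 0;0 0 -0.6 0 0 0")

```text
t: 33.2
eef_pos: [475.2, -321.0, 289.6]
tcp_rot: [-3.141, 0.003, 2.849]
ft_force: [1.0, 0.2, -0.3]
opening: 0.359
grip_force: 30.0
```

Run:
```python
from h import *
go(434,-184,285)
```

```text
t 33.2 pos [ 475.2 -321.   289.6] rot [-3.1406  0.0032  2.8488] shift [1.318 1.988 0.07 ] rows 1.99 F [ 1.   0.2 -0.3] op 0.359 grip 30.0
```

Emit:
send_rows(series="0.33 0.5 0 0 0 0;0.33 0.5 0 0 0 0;0.33 0.5 0 0 0 0;0.33 0.49 0 0 0 0;0 0 0 0 0 0")

```text
t: 33.83
eef_pos: [433.3, -182.3, 287.3]
tcp_rot: [-3.142, 0.002, 2.851]
ft_force: [-0.0, 0.2, 0.2]
opening: 0.362
grip_force: 30.0
```

Emit:
send_rows(series="0 0 0 0 0 0;0 0 0 0 0 0")

```text
t: 34.08
eef_pos: [434.3, -184.8, 286.3]
tcp_rot: [-3.141, 0.001, 2.848]
ft_force: [0.2, 0.2, -0.9]
opening: 0.363
grip_force: 30.0
```

Run:
```python
from h import *
from cell import env
c=env.read_camera("wrist")
rim(c,[429,-94.9],56,27,"blue1")
go(429,-94.9,150)
```

```text
rim blue1 [430.  -94.8] n 544 z 55.9 res 1.29
t 34.12 pos [ 434.2 -184.7  286.1] rot [-3.1416e+00  1.0000e-03  2.8479e+00] shift [0.519 1.408 2.268] rows 2.27 F [ 1.1 -0.2 -0.4] op 0.357 grip 30.0
```

View pics/blue1.png

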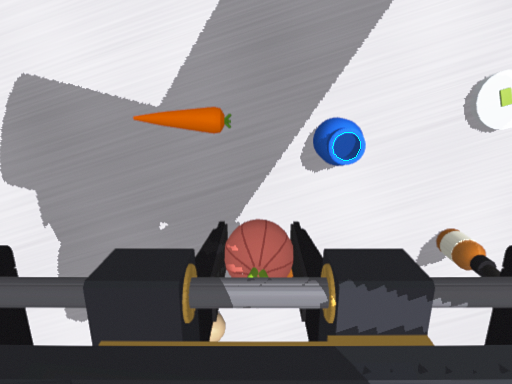

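The circle at (346,146) fits the blue mouth. Target (429.6,-94.8).

Emit:
send_rows(series="0.17 0.5 0 0 0 0;0.17 0.5 0 0 0 0;0.17 0.41 0 0 0 0;0 0 0 0 0 0;0 0 0 0 0 0")

```text
t: 34.75
eef_pos: [429.5, -94.9, 286.1]
tcp_rot: [-3.141, 0.001, 2.849]
ft_force: [-0.1, -0.1, -0.4]
opening: 0.361
grip_force: 30.0
```

Emit:
send_rows(series="0 0 0.8 0 0 0;0 0 0.8 0 0 0;0 0 0.66 0 0 0;0 0 0 0 0 0;0 0 0 0 0 0")

```text
t: 35.38
eef_pos: [429.9, -94.9, 151.4]
tcp_rot: [-3.142, 0.002, 2.848]
ft_force: [0.7, 0.0, 0.1]
opening: 0.361
grip_force: 30.0
```

Run:
```python
from h import *
go(429.6,-94.8,135)
```

```text
t 35.38 pos [429.9 -94.9 151.4] rot [-3.1415e+00  1.8000e-03  2.8481e+00] shift [0.005 0.    0.273] rows 0.27 F [0.7 0.  0.1] op 0.361 grip 30.0
```

Emit:
send_rows(series="0 0 0.12 0 0 0;0 0 0.08 0 0 0;0 0 0.04 0 0 0;0 0 0.02 0 0 0;0 0 0 0 0 0")

```text
t: 36.0
eef_pos: [429.4, -94.2, 134.9]
tcp_rot: [-3.142, 0.001, 2.849]
ft_force: [-0.3, -0.7, 0.4]
opening: 0.358
grip_force: 30.0
```

Emit:
send_rows(series="0 0 0.02 0 0 0;0 0 0 0 0 0;0 0 0 0 0 0")

```text
t: 36.38
eef_pos: [429.3, -94.3, 133.9]
tcp_rot: [-3.142, 0.001, 2.849]
ft_force: [-0.8, -0.4, 5.6]
opening: 0.362
grip_force: 30.0
```

Emit:
send_rows(series="0 0 0 0 0 0;0 0 0 0 0 0;0 0 0 0 0 0;0 0 0 0 0 0;0 0 0 0 0 0", fingers=0.9)

```text
t: 37.0
eef_pos: [429.3, -94.2, 133.6]
tcp_rot: [3.142, 0.001, 2.849]
ft_force: [0.3, 0.6, 0.5]
opening: 0.829
grip_force: 0.0
```

Emit:
send_rows(series="0 0 -0.1 0 0 0;0 0 -0.5 0 0 0;0 0 -0.9 0 0 0;0 0 -0.9 0 0 0;0 0 0 0 0 0")

```text
t: 37.62
eef_pos: [429.9, -94.4, 281.3]
tcp_rot: [-3.141, 0.008, 2.849]
ft_force: [-1.1, 0.1, -0.5]
opening: 0.901
grip_force: 0.0
```

Run:
```python
from h import *
from cell import env
go(429,-200,400)
c=env.read_camera("wrist");cv2.imwrite("pics/bseat.png",c["color"][:,:,::-1])
tilt(c,[429.6,-94.8],72);seat(c,[429.6,-94.8],72,36,"bseat")
c=env.read_camera("side");cv2.imwrite("pics/side_end.png",c["color"][100:320,100:400,::-1].repeat(2,0).repeat(2,1))
```

```text
t 37.62 pos [429.9 -94.4 281.3] rot [-3.1411  0.0081  2.8489] shift [-0.51  -1.691 -1.973] rows 1.97 F [-1.1  0.1 -0.5] op 0.901 grip 0.0
tip off [ 0.  -0.7 25. ] 37 centre off [-0.1  0.2  2.9]
seat bseat n 978 top z 98.9 tip xy [427.7 -94.8  98.6]
```

View pics/bseat.png

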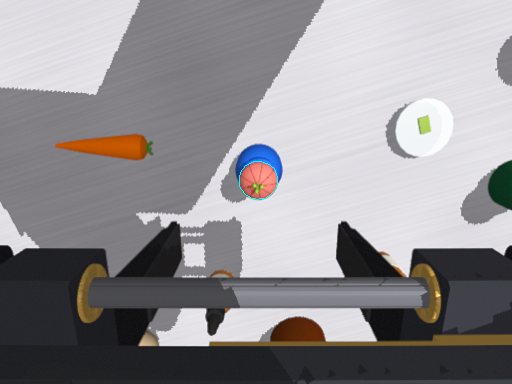

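View pics/side_end.png

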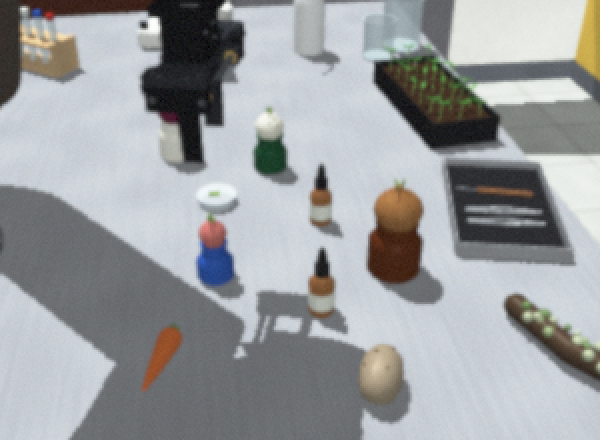

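The wrist view shows the shallot matching its seated outline at (258,180). The side view shows yellow (398,210), white (269,126) and shallot (212,233) upright on their jars, with the red one at (172,130) partly hidden by the gripper but measured upright earlier. The carrot and potato haven't moved and the robot touches nothing, so I'm handing in.

```bash
python3 -c "
from cell import env
print(env.job_done())"
```

```text
the job is handed in; nothing more can be done
None
```

I handed the job in with all four bulbs standing upright and centred on their matching jars (yellow on amber, red on white, white on green, shallot on blue), no jar knocked over, and the potato and carrot untouched; the hand-in gave no verdict.

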